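Seat a bracket in the corner of the marking jig and hold it

ROBOT

A 6-joint arm with a two-finger parallel gripper is mounted at the origin on a cart in front of the work surface, level with it; the furniture and walls round the work are solid. World frame = base frame: x ahead of the robot, y to its left, z up, the work surface at z = 0. Lengths are in m, angles in rad, forces in N, time in s.
With the tool pointing down it reaches from about 0.375 to 0.975 m from the base axis. Payload 3.8 kg.
Tool frame: the origin (TCP) lies at the very end of the fingers, on their centre line; the grasp point (between the pads) lies 19 mm behind it; z points along the fingers, y is the line along which they close (so a half turn about z gives the same grasp; the last joint's range is limited). The gripper opens to 85 mm and grips with 20 to 120 N. Pads are 22 mm wide; open, the fingers measure 114 mm over their backs; the gripper's body (76 mm by 85 mm) begins 54 mm behind the grasp point. The pads swing forward as they close: fully open they stand 13 mm farther back than shut.
Start: joints at [-1.293, 0.264, 1.604, -0, 1.274, -0.037], TCP at [0.209, -0.642, 0.211] pointing down, gripper open.
Joint ranges: [-2.63, 2.63], [-0.94, 2.18], [0.31, 2.57], [-1.31, 4.45], [0, 2.66], [-2.55, 2.55]. Speed limits (rad/s): [2.57, 2.57, 3.14, 3.14, 3.14, 3.14].

INTERFACE

Orientations are given as a unit quaternion [x, y, z, w].
In Python, from cell import manip gives the robot as it stands.
- The arm moves only by the tool play_rows, never from a script. Its argument "steps" is a list of rows, each a list of 3 entries, a list of its own where there are three numbers: the finger opening in m, from 0 to 0.0854, then the shift along the world's x, y, z in m, then the turn, a rotation vector about the world's x, y, z in degrees. A call has 1 to 10 rows; each row shifts and turns the commanded pose from where the row before left it; what a row does not reach is not made up. A row lasts 1/8 s, in which the tool goes at most 62.5 mm and 10.7 degrees, less where a joint would pass 70% of its speed; a pose out of reach is approached as far as the arm can. A call with a gripper value outside its range is refused whole. The fingers move at their own pace and stop on an object; the grip force is fixed at half the most. Time passes only in rows, so rows that do not move let the fingers close. It gives the time, the measured TCP pose, the force, the opening and the grip force at its end, in the units of the state.
- manip.observe(): the state, without advancing time (a new reading comes with each control period).
- manip.snapshot(name): name is "scene" or "top"; returns the picture (480x640x3 uint8, blue, green, red); there is no depth.
- manip.get_calibration(name): a dict with "fx", "fy", "cx", "cy" (pixels), "view" (4x4, takes a point from world to camera coordinates). Camera axes: x right, y down, z forward; pixel columns grow to the right and rows downward; lengths in m; the calibration is good to about 2 mm. A picture is of the moment at which its call begins. get_calibration takes no time and is no camera call.
- manip.sign_off(): hands the job in; it is judged then, once.
The state is a dict: "clock": time; "q": joint angles; "joint_velocities": joint speeds; "joint_torque": joint torques, N m; "position": TCP position; "tcp_rot": TCP orientation; "ft_force": force on the tool from outside, world axes, zero at the start; "moment": the same for the moment, N m; "grip_width": opening from 0.0 (shut) to 1.0 (fully open); "finger_force": force on a finger pad.
Only numpy, scipy, OpenCV 4.12 (cv2) and the standard library are available. Lean on these libraries where they do the work, as an engineer would, in place of code of your own. Each camera call takes 0.05 s, during which the arm holds its last target. There are 200 camera calls.

TASK

A marker pen has been left lying on the marking-out jig: lift it off and lay it on the bare table, clear of the jig. Then take the wider of the two aluminium angle brackets, stand it foot down on the jig plate with the back of its upright leaf against the long rear fence and its end against the short side fence, and keep it gripped and firmly pressed into that corner, touching both fences at once: the job finishes while you are still holding it there. Leave the narrow bracket and the tin where they are.

Things in the scene. Friction and masses are not known exactly. Their poses are not given: they have to be found in the camera images.
- jig: Fixed marking-out jig: grey flat plate 130 (x) x 190 (y) x 8 mm on the table, a dark steel fence along its rear (+x) edge and another along its right (-y) edge. Origin: centre of the plate's underside, on the table. It may be turned up to about 0.3 rad.
- jig_corner (a point): Inner corner of the jig on the plate's top face (8 mm above the table), where the inner faces of the two fences meet (the side fence stops 2 mm short of the rear one). At (+50, -80, 8) mm in the jig's frame, axes as the jig's: the rear fence's inner face runs from here along +y, the side fence's along -x; free plate lies to -x and +y.
- rear_fence: Long rear fence of the jig: steel bar 12 (x) x 186 (y) x 14 mm high, its top 22 mm above the table. Origin: centre of its underside on the plate; its inner face is 6 mm to -x of that. Axes as the jig's.
- side_fence: Short side fence of the jig: steel bar 96 (x) x 12 (y) x 14 mm high, its top 22 mm above the table. Origin: centre of its underside on the plate; its inner face is 6 mm to +y of that. Axes as the jig's.
- marker_mid (a point): Marker pen, 136 mm long (along its own x), 14 mm wide, 15 mm high, white with a black cap, lying on the jig plate roughly along the rear fence, about 50 mm in front of it. Point: the middle of the pen, half-way up (7.5 mm above what it lies on). The table round a point 0.43 m ahead and 0.15 m left of the robot's base is always bare.
- wide_bracket: Wider of two loose aluminium angle brackets left of the jig, 105 g: foot 45 (x) x 66 (y) x 6 mm, upright leaf 6 mm thick, 66 wide, 55 mm high at the foot's rear edge. Origin: underside, below the middle of the leaf's back face; x points out of the leaf's back (foot reaches to -x), z up. Seated, its axes are parallel to the jig's. Start yaw within 0.9 rad.
- wide_bracket_leaf (a point): Grip point of the wide bracket: in the middle of the leaf's 6 mm thickness and 66 mm width, 40 mm above its underside (15 mm below the leaf's top edge). Axes as the bracket's; grip the leaf across x.
- wide_bracket_corner (a point): Lower right rear corner of the wide bracket, on the underside: back face of the leaf (x = 0), -y end (y = -33 mm), in the bracket's frame. It comes to the jig corner when the bracket is seated.
- narrow_bracket_leaf (a point): The narrow aluminium bracket, loose, left alone: like the wide one but only 40 mm wide, 65 g. Point: middle of its leaf, 40 mm above its underside.
- flux_tin_mid (a point): Round tin with a red lid, 53 mm across and 22 mm high, loose on the table, left alone. Point: its centre.
- marker: The same marker pen as a body; origin under its middle, on its underside. Round, 14 g, so it can roll a little when let go.
Not all that is in view belongs to the job. What is shaped like the marker but green is not meant.

How it is judged:
By the outcome, as a careful person would: the job done as asked, in the order asked, and still so for the second after the job is handed in, while the arm keeps its last pose, push and grip.
It also fails if it takes over 72 s, if anything falls off the work surface, if the arm or the gripper's body presses on something with over 40 N, if the wrist force passes 120 N, or if a joint passes its speed limit or range.

## Working session

There is one attempt and no reset: what is moved stays moved. The work goes in short steps, Python scripts to look and compute and a tool call to move; the robot and the scene stay as the last step left them, time stands still between calls to the robot, and variables do not carry over. Pictures are saved under pics/ and viewed, at most 10 in all, crops included, and the job is handed in when it is done.

Besides the shell and the picture viewer there is one more tool, called after "Request:" by a JSON object that holds its "api" and its "payload". play_rows: Moves the arm, as the interface text tells. Its arguments: {"type":"object","properties":{"steps":{"type":"array"}},"required":["steps"]}

```bash
mkdir -p pics; python3 - <<'E'
from cell import manip
import cv2
for n in("scene","top"):
    cv2.imwrite(f"pics/{n}0.png",manip.snapshot(n)); c=manip.get_calibration(n); print(n,c)
print(manip.observe())
E
```

```text
scene {'fx': 548.6715555429888, 'fy': 548.6715555429888, 'cx': 318.2928147106594, 'cy': 241.02193674338767, 'view': array([[-8.17419801e-01, -5.76042394e-01,  1.71889405e-04,
         5.74429652e-01],
       [-3.90025287e-01,  5.53236831e-01, -7.36076955e-01,
         1.74428948e-01],
       [ 4.23916436e-01, -6.01750920e-01, -6.76897841e-01,
         1.07740312e+00],
       [ 0.00000000e+00,  0.00000000e+00,  0.00000000e+00,
         1.00000000e+00]])}
top {'fx': 483.9420261144938, 'fy': 483.9420261144938, 'cx': 323.49520791268895, 'cy': 239.86806680328496, 'view': array([[ 0.00399617, -0.99999126, -0.00123252,  0.18820232],
       [-0.99850207, -0.00392296, -0.05457307,  0.54593877],
       [ 0.05456776,  0.00144875, -0.99850902,  0.93386702],
       [ 0.        ,  0.        ,  0.        ,  1.        ]])}
{'clock': 0.1, 'q': array([-1.29291392e+00,  2.64709977e-01,  1.60523233e+00,  1.82081888e-05,
        1.27374473e+00, -3.69491079e-02]), 'joint_velocities': array([ 0.0007634 , -0.00112535, -0.00318759, -0.00030964, -0.00167215,
        0.00131346]), 'joint_torque': array([-9.09784649e-05, -5.16711223e+01, -3.68589449e+01, -1.38668844e-05,
        6.27628746e-03, -1.16496679e-05]), 'position': array([ 0.20879466, -0.64114406,  0.20986768]), 'tcp_rot': array([ 9.87635581e-01,  1.56763718e-01, -1.17207742e-04, -1.04065206e-03]), 'ft_force': array([ 0.21328949,  0.40653883, -0.05455507]), 'moment': array([-0.00164985,  0.00955108,  0.03779495]), 'finger_force': 0.0, 'grip_width': 0.9999463132759262}
```

View pics/top0.png

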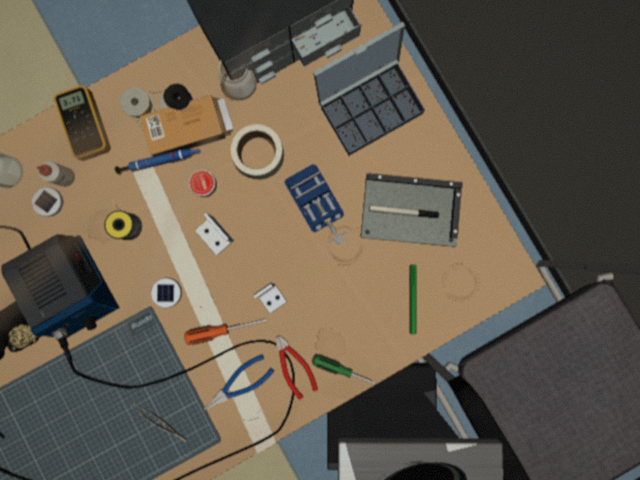

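View pics/scene0.png

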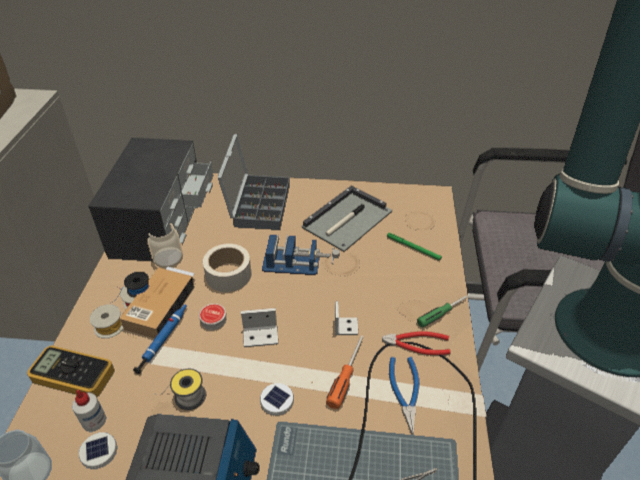

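The top view shows the jig at about (411,210), the marker at (404,211) and the wide bracket at (213,233). The narrow bracket is at (268,296) and the tin at (203,183). I'll enlarge the image for pixel-accurate corners.

```bash
python3 - <<'E'
import cv2,numpy as np
a=cv2.imread("pics/top0.png")
j=cv2.resize(a[165:255,350:475],None,fx=4,fy=4,interpolation=cv2.INTER_CUBIC)   # 500x360
b=cv2.resize(a[200:320,185:295],None,fx=3,fy=3,interpolation=cv2.INTER_CUBIC)   #330x360
# left jig, right brackets -> 
cv2.imwrite("pics/c1.png",np.hstack([j[:, :470],b[:360]]))
s=cv2.imread("pics/scene0.png")
cv2.imwrite("pics/c2.png",np.hstack([cv2.resize(s[180:255,295:400],None,fx=4,fy=4,interpolation=cv2.INTER_CUBIC),cv2.resize(s[295:370,230:325],None,fx=4,fy=4,interpolation=cv2.INTER_CUBIC)]))
E
```

```text
(no output)
```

View pics/c1.png

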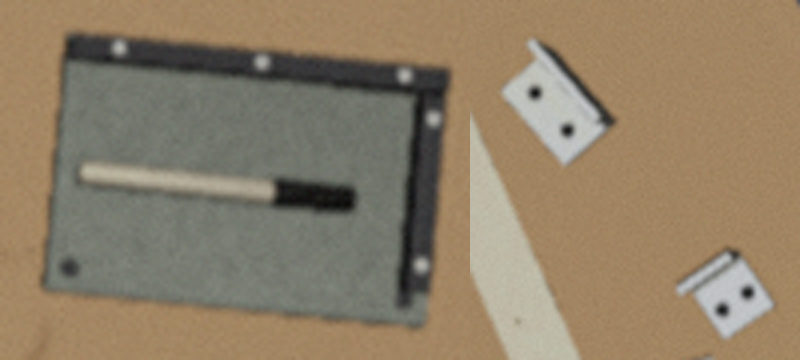

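View pics/c2.png

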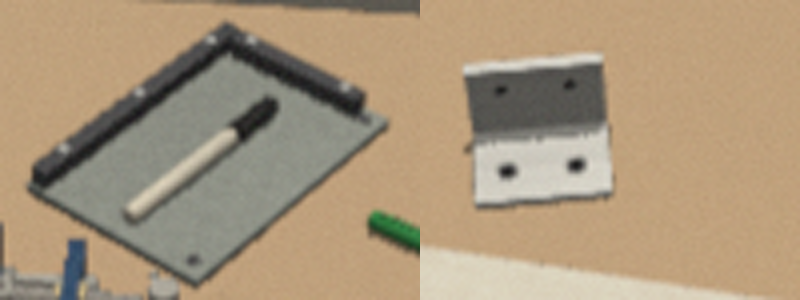

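```bash
cat > h.py <<'E'
import numpy as np
from cell import manip
def ray(n,u,v,z):
    c=manip.get_calibration(n); R=c["view"][:3,:3]; t=c["view"][:3,3]
    o=-R.T@t; d=R.T@np.array([(u-c["cx"])/c["fx"],(v-c["cy"])/c["fy"],1])
    return (o+d*(z-o[2])/d[2])
def pix(n,p):
    c=manip.get_calibration(n); q=c["view"][:3,:3]@np.array(p)+c["view"][:3,3]
    return np.array([c["fx"]*q[0]/q[2]+c["cx"],c["fy"]*q[1]/q[2]+c["cy"]])
E
python3 - <<'E'
from h import *
np.set_printoptions(precision=4,suppress=True)
J=lambda u,v,z:ray("top",350+u/4-.4,165+v/4-.4,z)
B=lambda u,v,z:ray("top",185+(u-470)/3-.3,200+v/3-.3,z)
SJ=lambda u,v,z:ray("scene",295+u/4-.4,180+v/4-.4,z)
SB=lambda u,v,z:ray("scene",230+(u-420)/4-.4,295+v/4-.4,z)
for n,p in dict(jFL=J(45,290,.008),jFR=J(422,325,.008),jRL=J(68,37,.022),jRR=J(448,70,.022),
 s_jFL=SJ(197,285,.008),s_jFR=SJ(388,123,.008),s_RR=SJ(226,24,.022),s_RL=SJ(32,178,.022),
 m0=J(80,173,.0155),m1=J(354,200,.0155),sm0=SJ(130,214,.0155),sm1=SJ(273,103,.0155),
 f0=B(503,92,.006),f1=B(567,164,.006),sf0=SB(477,206,.006),sf1=SB(612,190,.006),
 t0=B(530,42,.055),t1=B(603,122,.055),st0=SB(464,66,.055),st1=SB(603,55,.055),
 n0=B(677,290,.055),n1=B(735,250,.055),nf0=B(726,338,.006),nf1=B(774,303,.006),tin=ray("top",203,183,.022)).items(): print(n,p[:2])
E
```

```text
jFL [0.5513 0.1166]
jFR [ 0.5348 -0.0694]
jRL [0.6748 0.1064]
jRR [ 0.6592 -0.0797]
s_jFL [0.5473 0.121 ]
s_jFR [ 0.5306 -0.0656]
s_RR [ 0.6556 -0.077 ]
s_RL [0.6675 0.1134]
m0 [0.6086 0.0999]
m1 [ 0.5958 -0.0346]
sm0 [0.6072 0.1004]
sm1 [ 0.5934 -0.0336]
f0 [0.5635 0.4438]
f1 [0.5162 0.4007]
sf0 [0.5599 0.4479]
sf1 [0.5134 0.4036]
t0 [0.5915 0.4143]
t1 [0.5414 0.3677]
st0 [0.5908 0.4147]
st1 [0.5412 0.3714]
n0 [0.4369 0.3202]
n1 [0.4618 0.2843]
nf0 [0.4027 0.2948]
nf1 [0.4256 0.2636]
tin [0.6555 0.4269]
```

Request:
{"api": "play_rows", "payload": {"steps": [[0.05, [0.0245, 0.0421, 0], [0, 0, 4.15]], [0.05, [0.0245, 0.0421, 0], [0, 0, 4.15]], [0.05, [0.0245, 0.0421, 0], [0, 0, 4.15]], [0.05, [0.0245, 0.0421, 0], [0, 0, 4.15]], [0.05, [0.0245, 0.0421, 0], [0, 0, 4.15]], [0.05, [0.0245, 0.0421, 0], [0, 0, 4.15]], [0.05, [0.0245, 0.0421, 0], [0, 0, 4.15]], [0.05, [0.0245, 0.0421, 0], [0, 0, 4.15]], [0.05, [0.0245, 0.0421, 0], [0, 0, 4.15]], [0.05, [0.0245, 0.0421, 0], [0, 0, 4.15]]]}}

```text
clock: 1.35
position: [0.4543, -0.2192, 0.2107]
tcp_rot: [0.867, 0.497, -0.0, -0.0]
ft_force: [0.6, -0.2, 0.3]
grip_width: 0.584
finger_force: 0.0
```

Request:
{"api": "play_rows", "payload": {"steps": [[0.05, [0.0245, 0.0421, 0], [0, 0, 4.15]], [0.05, [0.0245, 0.0421, 0], [0, 0, 4.15]], [0.05, [0.0245, 0.0421, 0], [0, 0, 4.15]], [0.05, [0.0245, 0.0421, 0], [0, 0, 4.15]], [0.05, [0.0245, 0.0421, 0], [0, 0, 4.15]], [0.05, [0.0245, 0.0421, 0], [0, 0, 4.15]], [0.05, [0, 0, -0.04], [0, 0, 0]], [0.05, [0, 0, -0.04], [0, 0, 0]], [0.05, [0, 0, -0.04], [0, 0, 0]], [0.05, [0, 0, 0], [0, 0, 0]]]}}

```text
clock: 2.6
position: [0.5967, 0.0318, 0.0865]
tcp_rot: [0.741, 0.672, -0.004, -0.003]
ft_force: [-0.4, -0.7, 0.7]
grip_width: 0.588
finger_force: 0.0
```

```bash
cat >> h.py <<'E'
def st():
    o=manip.observe(); from scipy.spatial.transform import Rotation as R
    y=R.from_quat(o["tcp_rot"]).as_matrix()
    print("t",round(float(o["clock"]),2),"p",np.round(o["position"],4),"yaw_y",round(float(np.arctan2(y[1,1],y[0,1])),4),"tilt",np.round(y[:2,2],4),"F",np.round(o["ft_force"],1),"g",round(float(o["grip_width"]*85.4),1),"ff",o["finger_force"],"q",np.round(o["q"],2))
E
python3 -c "
from h import *
st()"
```

```text
t 2.6 p [0.5967 0.0318 0.0865] yaw_y -0.097 tilt [-0.0097 -0.0001] F [-0.4 -0.7  0.7] g 50.2 ff 0.0 q [ 0.01  0.23  1.89 -0.    1.03  0.11]
```

Request:
{"api": "play_rows", "payload": {"steps": [[0.05, [0, 0, -0.03], [0, 0, 0]], [0.05, [0, 0, -0.03], [0, 0, 0]], [0.05, [0, 0, 0], [0, 0, 0]], [0.05, [0, 0, 0], [0, 0, 0]]]}}

```text
clock: 3.1
position: [0.6026, 0.0317, 0.0333]
tcp_rot: [0.741, 0.672, 0.001, 0.001]
ft_force: [-0.3, -0.6, 0.4]
grip_width: 0.586
finger_force: 0.0
```

```bash
python3 -c "
from h import *
st()"
```

```text
t 3.1 p [0.6026 0.0317 0.0333] yaw_y -0.0972 tilt [0.0029 0.0001] F [-0.3 -0.6  0.4] g 50.0 ff 0.0 q [0.01 0.3  1.92 0.   0.93 0.11]
```

Request:
{"api": "play_rows", "payload": {"steps": [[0.05, [0, 0, -0.012], [0, 0, 0]], [0.05, [0, 0, -0.007], [0, 0, 0]], [0.05, [0, 0, 0], [0, 0, 0]], [0.0, [0, 0, 0], [0, 0, 0]], [0.0, [0, 0, 0], [0, 0, 0]], [0.0, [0, 0, 0], [0, 0, 0]], [0.0, [0, 0, 0], [0, 0, 0]], [0.0, [0, 0, 0], [0, 0, 0]]]}}

```text
clock: 4.1
position: [0.601, 0.0318, 0.0121]
tcp_rot: [0.741, 0.672, 0.0, 0.0]
ft_force: [0.0, -0.3, -0.6]
grip_width: 0.0
finger_force: 0.0
```

```bash
python3 -c "
from h import *
st()"
```

```text
t 4.1 p [0.601  0.0318 0.0121] yaw_y -0.0971 tilt [0.0001 0.    ] F [ 0.  -0.3 -0.6] g 0.0 ff 0.0 q [0.01 0.32 1.93 0.   0.89 0.11]
```

```bash
python3 - <<'E'
import cv2,numpy as np
from h import *
a=manip.snapshot("top");s=manip.snapshot("scene")
cv2.imwrite("pics/d1.png",np.hstack([cv2.resize(a[150:270,340:475],(405,360),interpolation=cv2.INTER_CUBIC),cv2.resize(s[165:265,290:400],(396,360),interpolation=cv2.INTER_CUBIC)]))
E
```

```text
(no output)
```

View pics/d1.png

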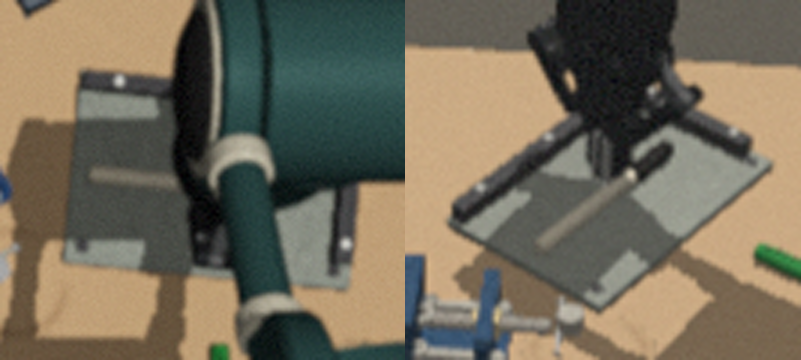

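The fingers closed behind the marker (+x side), and the marker is still lying on the plate. I'll re-measure it from this picture.

```bash
python3 - <<'E'
from h import *
S=lambda u,v,z:ray("scene",290+(u-405)/3.6-.4,165+v/3.6-.4,z)
T=lambda u,v,z:ray("top",340+u/3-.4,150+v/3-.4,z)
np.set_printoptions(precision=4,suppress=True)
print(S(540,243,.0155),S(670,150,.0155),T(90,174,.0155),T(175,185,.0155))
for n in("scene","top"):
  print(n,pix(n,manip.observe()["position"]))
print((pix("scene",manip.observe()["position"])-[290,165])*3.6+[405,0])
E
```

```text
[0.6091 0.0975 0.0155] [ 0.5908 -0.0311  0.0155] [0.6091 0.0999 0.0155] [0.602  0.0443 0.0155]
scene [345.564  219.4402]
top [404.0126 212.0074]
[605.0303 195.9846]
```

Request:
{"api": "play_rows", "payload": {"steps": [[0.0, [0, 0, 0.04], [0, 0, 0]], [0.0, [0, 0, 0.04], [0, 0, 0]], [0.0, [0, 0, 0.0], [0, 0, 0]], [0.0, [0, 0, 0], [0, 0, 0]]]}}

```text
clock: 4.7
position: [0.6007, 0.0318, 0.0919]
tcp_rot: [0.741, 0.672, -0.0, -0.0]
ft_force: [-0.9, -1.1, -0.8]
grip_width: 0.001
finger_force: 0.0
```

```bash
python3 - <<'E'
import cv2,numpy as np
from h import *
st()
s=manip.snapshot("scene"); p=manip.observe()["position"]
print(pix("scene",p), (pix("scene",p)-[285,120])*5)
cv2.imwrite("pics/e1.png",cv2.resize(s[120:240,285:405],(600,600),interpolation=cv2.INTER_CUBIC))
E
```

```text
t 4.7 p [0.6007 0.0318 0.0919] yaw_y -0.0971 tilt [-0.0002 -0.    ] F [-0.9 -1.1 -0.8] g 0.1 ff 0.0 q [ 0.01  0.23  1.88 -0.    1.03  0.11]
[347.11928086 193.2378778 ] [310.59640429 366.18938899]
```

View pics/e1.png

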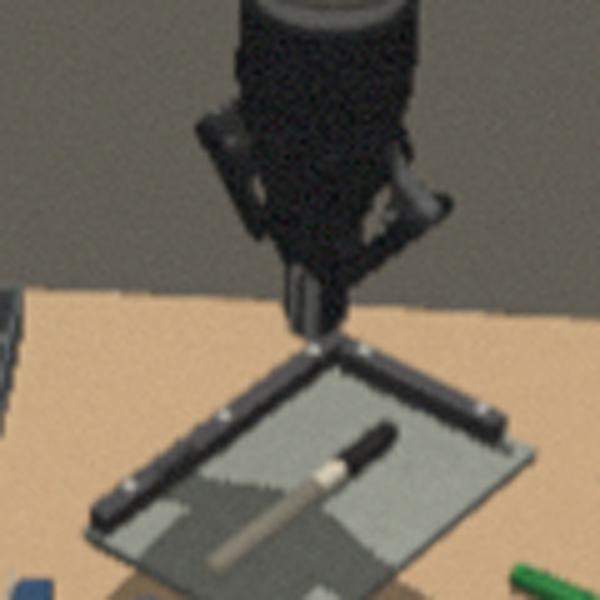

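The fingertips appear about 15 mm higher than the reported TCP, which explains why they closed above the pen. I'll check with a gentle touch on bare plate in front of the marker.

Request:
{"api": "play_rows", "payload": {"steps": [[0.0, [-0.032, 0, -0.03], [0, 0, 0]], [0.0, [0, 0, -0.03], [0, 0, 0]], [0.0, [0, 0, -0.017], [0, 0, 0]], [0.0, [0, 0, 0], [0, 0, 0]], [0.0, [0, 0, -0.002], [0, 0, 0]], [0.0, [0, 0, -0.002], [0, 0, 0]], [0.0, [0, 0, -0.002], [0, 0, 0]], [0.0, [0, 0, 0], [0, 0, 0]]]}}

```text
clock: 5.75
position: [0.5692, 0.0318, 0.0093]
tcp_rot: [0.741, 0.672, 0.0, 0.0]
ft_force: [-0.4, -0.5, -0.1]
grip_width: -0.001
finger_force: 0.0
```

Request:
{"api": "play_rows", "payload": {"steps": [[0.0, [0, 0, -0.002], [0, 0, 0]], [0.0, [0, 0, 0], [0, 0, 0]]]}}

```text
clock: 6.0
position: [0.5688, 0.0318, 0.007]
tcp_rot: [0.741, 0.672, -0.0, -0.0]
ft_force: [0.5, -0.2, 0.5]
grip_width: -0.001
finger_force: 0.0
```

Request:
{"api": "play_rows", "payload": {"steps": [[0.0, [0, 0, -0.002], [0, 0, 0]], [0.0, [0, 0, 0], [0, 0, 0]]]}}

```text
clock: 6.25
position: [0.5687, 0.0318, 0.0048]
tcp_rot: [0.741, 0.672, -0.0, -0.0]
ft_force: [-0.3, 0.3, 0.5]
grip_width: -0.002
finger_force: 0.0
```

Request:
{"api": "play_rows", "payload": {"steps": [[0.0, [0, 0, -0.002], [0, 0, 0]], [0.0, [0, 0, -0.002], [0, 0, 0]], [0.0, [0, 0, 0], [0, 0, 0]]]}}

```text
clock: 6.62
position: [0.5687, 0.0318, 0.0008]
tcp_rot: [0.741, 0.672, -0.0, -0.0]
ft_force: [-0.5, 0.2, 0.5]
grip_width: -0.001
finger_force: 0.0
```

Request:
{"api": "play_rows", "payload": {"steps": [[0.0, [0, 0, -0.002], [0, 0, 0]], [0.0, [0, 0, 0], [0, 0, 0]]]}}

```text
clock: 6.88
position: [0.5688, 0.0318, -0.0011]
tcp_rot: [0.741, 0.672, -0.0, -0.0]
ft_force: [0.3, 0.4, 0.0]
grip_width: -0.002
finger_force: 0.0
```

Request:
{"api": "play_rows", "payload": {"steps": [[0.0, [0, 0, -0.002], [0, 0, 0]], [0.0, [0, 0, 0], [0, 0, 0]]]}}

```text
clock: 7.12
position: [0.5688, 0.0318, -0.0031]
tcp_rot: [0.741, 0.672, -0.0, -0.0]
ft_force: [1.0, -0.3, -0.4]
grip_width: -0.002
finger_force: 0.0
```

Request:
{"api": "play_rows", "payload": {"steps": [[0.0, [0, 0, -0.001], [0, 0, 0]], [0.0, [0, 0, 0], [0, 0, 0]]]}}

```text
clock: 7.38
position: [0.5689, 0.0318, -0.004]
tcp_rot: [0.741, 0.672, -0.0, -0.0]
ft_force: [0.1, 0.2, 0.1]
grip_width: 0.003
finger_force: 0.0
```

Request:
{"api": "play_rows", "payload": {"steps": [[0.0, [0, 0, -0.001], [0, 0, 0]], [0.0, [0, 0, -0.001], [0, 0, 0]], [0.0, [0, 0, 0], [0, 0, 0]]]}}

```text
clock: 7.75
position: [0.5689, 0.0318, -0.006]
tcp_rot: [0.741, 0.672, -0.0, -0.0]
ft_force: [0.4, 0.3, -0.7]
grip_width: 0.002
finger_force: 0.0
```

Request:
{"api": "play_rows", "payload": {"steps": [[0.0, [0, 0, -0.001], [0, 0, 0]], [0.0, [0, 0, 0], [0, 0, 0]]]}}

```text
clock: 8.0
position: [0.5689, 0.0318, -0.007]
tcp_rot: [0.741, 0.672, -0.0, -0.0]
ft_force: [-0.0, -0.4, -1.0]
grip_width: 0.001
finger_force: 0.0
```

Request:
{"api": "play_rows", "payload": {"steps": [[0.0, [0, 0, -0.001], [0, 0, 0]], [0.0, [0, 0, 0], [0, 0, 0]]]}}

```text
clock: 8.25
position: [0.5689, 0.0318, -0.008]
tcp_rot: [0.741, 0.672, -0.0, -0.0]
ft_force: [-0.0, -0.2, -0.1]
grip_width: -0.001
finger_force: 0.0
```

Request:
{"api": "play_rows", "payload": {"steps": [[0.0, [0, 0, -0.001], [0, 0, 0]], [0.0, [0, 0, 0], [0, 0, 0]]]}}

```text
clock: 8.5
position: [0.5689, 0.0317, -0.009]
tcp_rot: [0.741, 0.672, -0.0, -0.0]
ft_force: [-0.2, 0.0, 0.2]
grip_width: -0.005
finger_force: 0.0
```

Request:
{"api": "play_rows", "payload": {"steps": [[0.0, [0, 0, -0.001], [0, 0, 0]], [0.0, [0, 0, 0], [0, 0, 0]]]}}

```text
clock: 8.75
position: [0.5689, 0.0318, -0.01]
tcp_rot: [0.741, 0.672, -0.0, -0.0]
ft_force: [1.3, -0.0, -1.3]
grip_width: 0.003
finger_force: 0.0
```

Request:
{"api": "play_rows", "payload": {"steps": [[0.0, [0, 0, -0.001], [0, 0, 0]], [0.0, [0, 0, 0], [0, 0, 0]]]}}

```text
clock: 9.0
position: [0.5689, 0.0318, -0.011]
tcp_rot: [0.741, 0.672, -0.0, -0.0]
ft_force: [0.0, 0.1, 0.0]
grip_width: -0.002
finger_force: 0.0
```

Request:
{"api": "play_rows", "payload": {"steps": [[0.0, [0, 0, -0.001], [0, 0, 0]], [0.0, [0, 0, 0], [0, 0, 0]]]}}

```text
clock: 9.25
position: [0.5689, 0.0318, -0.012]
tcp_rot: [0.741, 0.672, -0.0, -0.0]
ft_force: [0.3, -1.0, -0.3]
grip_width: -0.0
finger_force: 0.0
```

Request:
{"api": "play_rows", "payload": {"steps": [[0.0, [0, 0, -0.001], [0, 0, 0]], [0.0, [0, 0, 0], [0, 0, 0]]]}}

```text
clock: 9.5
position: [0.569, 0.0318, -0.0122]
tcp_rot: [0.741, 0.672, -0.0, -0.0]
ft_force: [-2.9, -0.3, 6.0]
grip_width: -0.002
finger_force: 2.9
```

Request:
{"api": "play_rows", "payload": {"steps": [[0.0, [0, 0, -0.001], [0, 0, 0]], [0.0, [0, 0, 0], [0, 0, 0]]]}}

```text
clock: 9.75
position: [0.5691, 0.0318, -0.0122]
tcp_rot: [0.741, 0.672, -0.0, -0.0]
ft_force: [-5.6, -0.3, 12.1]
grip_width: 0.002
finger_force: 6.2
```

```bash
python3 - <<'E'
import cv2,numpy as np
from h import *
st()
s=manip.snapshot("scene"); a=manip.snapshot("top"); p=manip.observe()["position"]
for d in(0,.015,.02,.025): print((pix("scene",p+[0,0,d])-[300,150])*[4,4], (pix("top",p+[0,0,d])-[350,160])*4+[400,0])
cv2.imwrite("pics/f1.png",np.hstack([cv2.resize(s[150:250,300:400],(400,400),interpolation=cv2.INTER_CUBIC),cv2.resize(a[160:260,350:450],(400,400),interpolation=cv2.INTER_CUBIC)]))
E
```

```text
t 9.75 p [ 0.5691  0.0318 -0.0122] yaw_y -0.097 tilt [-0.0004 -0.0001] F [-5.6 -0.3 12.1] g 0.2 ff 6.19494025973836 q [ 0.01  0.31  2.01 -0.    0.83  0.11]
[225.80939627 328.87845262] [608.39858341 276.41098654]
[227.00812248 309.92854609] [613.25593215 274.09368364]
[227.41187758 303.54583623] [614.9088301  273.30513305]
[227.81774994 297.12965608] [616.57906172 272.50831306]
```

View pics/f1.png

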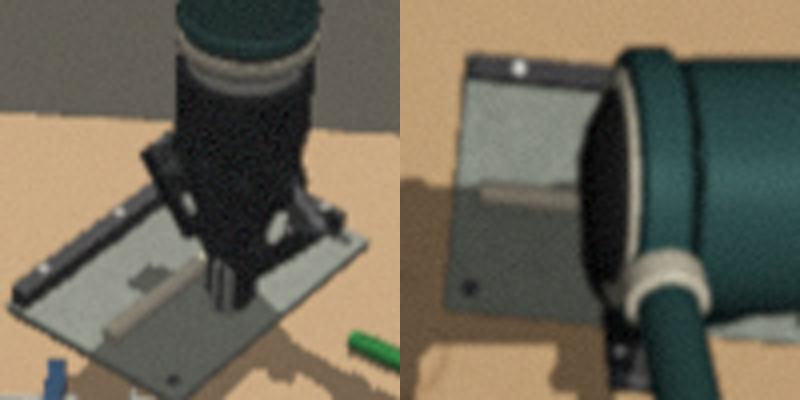

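Touch happens at a reported z of -12 mm, where the plate top is at +8 mm, so the real fingertips sit 20 mm above the reported TCP. From here on I allow for that and redo the marker grasp.

Request:
{"api": "play_rows", "payload": {"steps": [[0.0, [0, 0, 0.025], [0, 0, 0]], [0.05, [0, 0, 0.025], [0, 0, 0]], [0.05, [0.032, 0, 0], [0, 0, 0]], [0.05, [0, 0, 0], [0, 0, 0]], [0.05, [0, 0, 0], [0, 0, 0]], [0.05, [0, 0, -0.02], [0, 0, 0]], [0.05, [0, 0, -0.02], [0, 0, 0]], [0.05, [0, 0, -0.006], [0, 0, 0]], [0.05, [0, 0, 0], [0, 0, 0]]]}}

```text
clock: 10.98
position: [0.5997, 0.0317, -0.0115]
tcp_rot: [0.741, 0.672, -0.001, -0.001]
ft_force: [-0.7, 0.5, 0.4]
grip_width: 0.586
finger_force: 0.0
```

Request:
{"api": "play_rows", "payload": {"steps": [[0.0, [0, 0, 0], [0, 0, 0]], [0.0, [0, 0, 0], [0, 0, 0]], [0.0, [0, 0, 0], [0, 0, 0]], [0.0, [0, 0, 0], [0, 0, 0]], [0.0, [0, 0, 0], [0, 0, 0]], [0.0, [0, 0, 0], [0, 0, 0]]]}}

```text
clock: 11.72
position: [0.6019, 0.0318, -0.009]
tcp_rot: [0.741, 0.672, 0.001, 0.001]
ft_force: [-0.5, -0.3, 6.0]
grip_width: 0.11
finger_force: 59.1
```

Request:
{"api": "play_rows", "payload": {"steps": [[0.0, [0, 0, 0.03], [0, 0, 0]], [0.0, [0, 0, 0.05], [0, 0, 0]], [0.0, [-0.034, 0.0236, 0], [0, 0, 0]], [0.0, [-0.034, 0.0236, 0], [0, 0, 0]], [0.0, [-0.034, 0.0236, 0], [0, 0, 0]], [0.0, [-0.034, 0.0236, 0], [0, 0, 0]], [0.0, [-0.034, 0.0236, 0], [0, 0, 0]], [0.0, [0, 0, -0.04], [0, 0, 0]], [0.0, [0, 0, 0], [0, 0, 0]]]}}

```text
clock: 12.85
position: [0.427, 0.149, 0.0274]
tcp_rot: [0.74, 0.672, -0.003, -0.002]
ft_force: [-0.3, -0.4, 0.6]
grip_width: 0.109
finger_force: 58.9
```

```bash
python3 - <<'E'
import cv2,numpy as np
from h import *
st()
s=manip.snapshot("scene"); 
p=manip.observe()["position"]; print(pix("scene",p+[0,0,.02]))
cv2.imwrite("pics/g1.png",s[100:400,200:500])
E
```

```text
t 12.85 p [0.427  0.149  0.0274] yaw_y -0.0961 tilt [-0.007  -0.0021] F [-0.3 -0.4  0.6] g 9.3 ff 58.909921646118164 q [ 0.28  0.05  2.23 -0.    0.87  0.38]
[384.81465549 266.96249187]
```

View pics/g1.png

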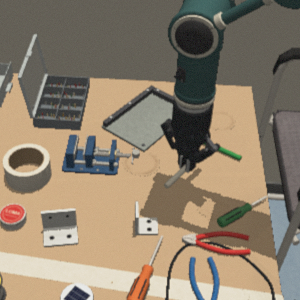

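The marker is held at about (385,268) in the full picture and the jig is empty. Next I lower it and release.

Request:
{"api": "play_rows", "payload": {"steps": [[0.0, [0, 0, -0.02], [0, 0, 0]], [0.0, [0, 0, -0.015], [0, 0, 0]], [0.0, [0, 0, -0.006], [0, 0, 0]], [0.0, [0, 0, -0.004], [0, 0, 0]], [0.0, [0, 0, 0], [0, 0, 0]], [0.0, [0, 0, 0], [0, 0, 0]]]}}

```text
clock: 13.65
position: [0.4315, 0.1499, -0.0145]
tcp_rot: [0.741, 0.672, 0.0, 0.0]
ft_force: [0.6, -0.3, -0.4]
grip_width: 0.109
finger_force: 58.9
```

Request:
{"api": "play_rows", "payload": {"steps": [[0.0, [0, 0, -0.002], [0, 0, 0]], [0.0, [0, 0, 0], [0, 0, 0]], [0.013, [0, 0, 0], [0, 0, 0]], [0.018, [0, 0, 0], [0, 0, 0]], [0.04, [0, 0, 0], [0, 0, 0]], [0.05, [0, 0, 0], [0, 0, 0]], [0.05, [0, 0, 0], [0, 0, 0]], [0.05, [0, 0, 0.02], [0, 0, 0]], [0.05, [0, 0, 0.05], [0, 0, 0]], [0.05, [0, 0, 0.05], [0, 0, 0]]]}}

```text
clock: 14.9
position: [0.4303, 0.1496, 0.1038]
tcp_rot: [0.741, 0.672, -0.001, -0.0]
ft_force: [1.4, 1.2, 0.3]
grip_width: 0.587
finger_force: 0.0
```

```bash
python3 -c "
from h import *
st()"
```

```text
t 14.9 p [0.4303 0.1496 0.1038] yaw_y -0.0972 tilt [-0.0015 -0.0004] F [1.4 1.2 0.3] g 50.1 ff 0.0 q [ 0.28 -0.06  2.17  0.    1.03  0.38]
```

Request:
{"api": "play_rows", "payload": {"steps": [[0.05, [0.0227, 0.0407, 0], [0, 0, -6.7]], [0.05, [0.0227, 0.0407, 0], [0, 0, -6.7]], [0.05, [0.0227, 0.0407, 0], [0, 0, -6.7]], [0.05, [0.0227, 0.0407, 0], [0, 0, -6.7]], [0.05, [0.0227, 0.0407, 0], [0, 0, -6.7]], [0.05, [0.0227, 0.0407, 0], [0, 0, -6.8]], [0.05, [0, 0, -0.04], [0, 0, 0]], [0.05, [0, 0, 0], [0, 0, 0]], [0.05, [0, 0, 0], [0, 0, 0]]]}}

```text
clock: 16.02
position: [0.5669, 0.3935, 0.0632]
tcp_rot: [0.927, 0.376, -0.0, 0.0]
ft_force: [0.1, 0.7, 0.5]
grip_width: 0.586
finger_force: 0.0
```

```bash
python3 - <<'E'
import cv2,numpy as np
from h import *
st()
s=manip.snapshot("scene");a=manip.snapshot("top")
cv2.imwrite("pics/k1.png",np.hstack([cv2.resize(s[230:350,200:320],(400,400),interpolation=cv2.INTER_CUBIC),cv2.resize(a[180:300,180:300],(400,400),interpolation=cv2.INTER_CUBIC)]))
# marker: bright region near bare spot in top
g=cv2.cvtColor(a,cv2.COLOR_BGR2HSV); m=((g[...,1]<75)&(g[...,2]>140)).astype(np.uint8); m[:,:310]=0;m[:,400:]=0;m[:230]=0;m[330:]=0
n,l,stt,c=cv2.connectedComponentsWithStats(m)
for i in range(1,n):
  if stt[i,4]>30: print(stt[i],ray("top",*c[i],.0075))
E
```

```text
t 16.02 p [0.5669 0.3935 0.0632] yaw_y -0.8007 tilt [-0.0008 -0.0005] F [0.1 0.7 0.5] g 50.0 ff 0.0 q [ 0.57  0.41  1.7  -0.    1.04  1.37]
[328 230  19  15 141] [0.55080766 0.16358678 0.0075    ]
[362 230  38  12 308] [0.55693656 0.07103689 0.0075    ]
[310 292  48  11 303] [0.43405564 0.17007223 0.0075    ]
```

View pics/k1.png

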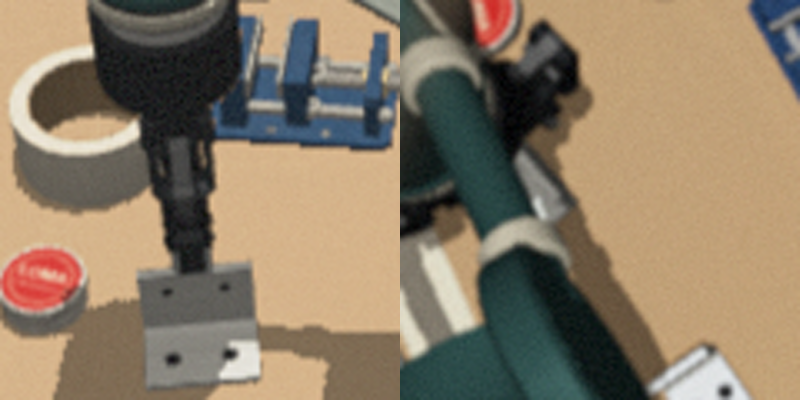

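The gripper stands over the leaf, centred on its width (column 195 vs leaf 139–253). Next is to descend and grip.

Request:
{"api": "play_rows", "payload": {"steps": [[0.05, [0, 0, -0.03], [0, 0, 0]], [0.05, [0, 0, -0.025], [0, 0, 0]], [0.05, [0, 0, -0.007], [0, 0, 0]], [0.05, [0, 0, 0], [0, 0, 0]], [0.0, [0, 0, 0], [0, 0, 0]], [0.0, [0, 0, 0], [0, 0, 0]], [0.0, [0, 0, 0], [0, 0, 0]], [0.0, [0, 0, 0], [0, 0, 0]], [0.0, [0, 0, 0], [0, 0, 0]]]}}

```text
clock: 17.25
position: [0.5681, 0.3946, 0.0024]
tcp_rot: [0.927, 0.376, 0.001, -0.0]
ft_force: [-0.9, 1.1, 6.2]
grip_width: 0.058
finger_force: 59.4
```

```bash
python3 -c "
from h import *
st()"
```

```text
t 17.25 p [0.5681 0.3946 0.0024] yaw_y -0.8004 tilt [0.0018 0.0011] F [-0.9  1.1  6.2] g 5.0 ff 59.364053606987 q [0.57 0.48 1.73 0.   0.94 1.37]
```

Request:
{"api": "play_rows", "payload": {"steps": [[0.0, [0, 0, 0.03], [0, 0, 0]], [0.0, [0, 0, 0.05], [0, 0, 0]], [0.0, [0, 0, 0.04], [0, 0, 0]], [0.0, [0.0064, -0.0408, 0], [0, 0, 4.11]], [0.0, [0.0064, -0.0408, 0], [0, 0, 4.11]], [0.0, [0.0064, -0.0408, 0], [0, 0, 4.11]], [0.0, [0.0064, -0.0408, 0], [0, 0, 4.11]], [0.0, [0.0064, -0.0408, 0], [0, 0, 4.11]]]}}

```text
clock: 18.25
position: [0.5986, 0.1885, 0.1202]
tcp_rot: [0.844, 0.536, -0.001, -0.0]
ft_force: [-0.1, 0.0, -1.3]
grip_width: 0.064
finger_force: 58.6
```

Request:
{"api": "play_rows", "payload": {"steps": [[0.0, [0.0064, -0.0408, 0], [0, 0, 4.11]], [0.0, [0.0064, -0.0408, 0], [0, 0, 4.11]], [0.0, [0.0064, -0.0408, 0], [0, 0, 4.11]], [0.0, [0.0064, -0.0408, 0], [0, 0, 4.11]], [0.0, [0.0064, -0.0408, 0], [0, 0, 4.11]], [0.0, [0, 0, -0.04], [0, 0, 0]], [0.0, [0, 0, -0.04], [0, 0, 0]], [0.0, [0, 0, 0], [0, 0, 0]], [0.0, [0, 0, 0], [0, 0, 0]]]}}

```text
clock: 19.38
position: [0.6317, -0.0139, 0.0418]
tcp_rot: [0.736, 0.677, 0.0, 0.0]
ft_force: [-0.2, -0.2, -1.0]
grip_width: 0.058
finger_force: 58.6
```

```bash
python3 - <<'E'
import cv2,numpy as np
from h import *
st()
s=manip.snapshot("scene");a=manip.snapshot("top")
print((pix("scene",[.6457,-.063,.008])-[300,150])*4)
cv2.imwrite("pics/l1.png",np.hstack([cv2.resize(s[150:260,290:400],(440,440),interpolation=cv2.INTER_CUBIC),cv2.resize(a[150:260,370:460],(360,440),interpolation=cv2.INTER_CUBIC)]))
E
```

```text
t 19.38 p [ 0.6317 -0.0139  0.0418] yaw_y -0.0829 tilt [ 0.0005 -0.    ] F [-0.2 -0.2 -1. ] g 5.0 ff 58.609997034072876 q [-0.06  0.33  1.85  0.    0.96  0.02]
[204.68820818 176.67474954]
```

Request:
{"api": "play_rows", "payload": {"steps": [[0.0, [0, 0, -0.015], [0, 0, 0]], [0.0, [0, 0, -0.01], [0, 0, 0]], [0.0, [0, 0, -0.003], [0, 0, 0]], [0.0, [0, 0, 0], [0, 0, 0]]]}}

```text
clock: 19.98
position: [0.6307, -0.014, 0.0124]
tcp_rot: [0.736, 0.677, -0.0, -0.0]
ft_force: [0.7, -0.3, -0.6]
grip_width: 0.06
finger_force: 58.8
```

Request:
{"api": "play_rows", "payload": {"steps": [[0.0, [0, 0, -0.002], [0, 0, 0]], [0.0, [0, 0, 0], [0, 0, 0]]]}}

```text
clock: 20.23
position: [0.6313, -0.0141, 0.0112]
tcp_rot: [0.736, 0.677, 0.0, 0.0]
ft_force: [0.5, -0.7, -1.4]
grip_width: 0.062
finger_force: 58.8
```

Request:
{"api": "play_rows", "payload": {"steps": [[0.0, [0, 0, -0.0015], [0, 0, 0]], [0.0, [0, 0, 0], [0, 0, 0]]]}}

```text
clock: 20.48
position: [0.6316, -0.0141, 0.0104]
tcp_rot: [0.736, 0.677, 0.0, 0.0]
ft_force: [-1.5, -0.6, 3.7]
grip_width: 0.061
finger_force: 59.3
```

Request:
{"api": "play_rows", "payload": {"steps": [[0.0, [0.004, -0.0003, 0], [0, 0, 0]], [0.0, [0.004, -0.0003, 0], [0, 0, 0]], [0.0, [0.002, -0.0002, 0], [0, 0, 0]], [0.0, [0, 0, 0], [0, 0, 0]]]}}

```text
clock: 20.98
position: [0.6408, -0.0148, 0.0104]
tcp_rot: [0.736, 0.677, -0.0, -0.0]
ft_force: [-3.7, 0.4, 6.6]
grip_width: 0.061
finger_force: 59.9
```

Request:
{"api": "play_rows", "payload": {"steps": [[0.0, [0.0015, -0.0001, 0], [0, 0, 0]], [0.0, [0.0015, -0.0001, 0], [0, 0, 0]], [0.0, [0, 0, 0], [0, 0, 0]]]}}

```text
clock: 21.35
position: [0.6436, -0.0149, 0.0104]
tcp_rot: [0.736, 0.677, -0.0, -0.001]
ft_force: [-3.8, -0.4, 7.0]
grip_width: 0.062
finger_force: 59.9
```

Request:
{"api": "play_rows", "payload": {"steps": [[0.0, [0.0015, -0.0001, 0], [0, 0, 0]], [0.0, [0, 0, 0], [0, 0, 0]]]}}

```text
clock: 21.6
position: [0.6451, -0.015, 0.0104]
tcp_rot: [0.736, 0.677, -0.0, -0.001]
ft_force: [-4.2, -0.0, 7.3]
grip_width: 0.064
finger_force: 59.9
```

Request:
{"api": "play_rows", "payload": {"steps": [[0.0, [0.0015, -0.0001, 0], [0, 0, 0]], [0.0, [0, 0, 0], [0, 0, 0]]]}}

```text
clock: 21.85
position: [0.6466, -0.0151, 0.0104]
tcp_rot: [0.736, 0.677, -0.0, -0.0]
ft_force: [-3.9, 0.2, 6.0]
grip_width: 0.062
finger_force: 59.9
```

Request:
{"api": "play_rows", "payload": {"steps": [[0.0, [0.0015, -0.0001, 0], [0, 0, 0]], [0.0, [0, 0, 0], [0, 0, 0]]]}}

```text
clock: 22.1
position: [0.6481, -0.0153, 0.0104]
tcp_rot: [0.736, 0.677, -0.0, -0.0]
ft_force: [-3.4, 0.3, 6.7]
grip_width: 0.062
finger_force: 59.9
```

Request:
{"api": "play_rows", "payload": {"steps": [[0.0, [0.001, -0.0001, 0], [0, 0, 0]], [0.0, [0, 0, 0], [0, 0, 0]]]}}

```text
clock: 22.35
position: [0.649, -0.0153, 0.0104]
tcp_rot: [0.736, 0.677, -0.001, -0.001]
ft_force: [-4.0, 0.9, 6.9]
grip_width: 0.06
finger_force: 59.9
```

Request:
{"api": "play_rows", "payload": {"steps": [[0.0, [0.001, -0.0001, 0], [0, 0, 0]], [0.0, [0, 0, 0], [0, 0, 0]]]}}

```text
clock: 22.6
position: [0.65, -0.0154, 0.0104]
tcp_rot: [0.736, 0.677, -0.001, -0.001]
ft_force: [-4.5, 0.9, 7.2]
grip_width: 0.059
finger_force: 59.8
```

Request:
{"api": "play_rows", "payload": {"steps": [[0.0, [0.001, -0.0001, 0], [0, 0, 0]], [0.0, [0, 0, 0], [0, 0, 0]]]}}

```text
clock: 22.85
position: [0.6502, -0.0154, 0.0104]
tcp_rot: [0.736, 0.677, -0.001, -0.001]
ft_force: [-6.0, 0.6, 9.1]
grip_width: 0.059
finger_force: 60.3
```

Request:
{"api": "play_rows", "payload": {"steps": [[0.0, [0.001, -0.0001, 0], [0, 0, 0]], [0.0, [0, 0, 0], [0, 0, 0]]]}}

```text
clock: 23.1
position: [0.6503, -0.0154, 0.0104]
tcp_rot: [0.736, 0.677, -0.002, -0.002]
ft_force: [-9.1, 0.2, 11.2]
grip_width: 0.059
finger_force: 60.6
```

```bash
python3 -c "
from h import *
st(); print(manip.observe()['moment'])"
```

```text
t 23.1 p [ 0.6503 -0.0154  0.0104] yaw_y -0.0831 tilt [-0.0052  0.0005] F [-9.1  0.2 11.2] g 5.1 ff 60.56228220462799 q [-0.06  0.41  1.82  0.    0.93  0.02]
[ 0.20785919  1.6401452  -0.03441998]
```

Request:
{"api": "play_rows", "payload": {"steps": [[0.0, [-0.0003, -0.004, 0], [0, 0, 0]], [0.0, [-0.0003, -0.004, 0], [0, 0, 0]], [0.0, [-0.0002, -0.002, 0], [0, 0, 0]], [0.0, [0, 0, 0], [0, 0, 0]]]}}

```text
clock: 23.6
position: [0.6499, -0.0219, 0.0105]
tcp_rot: [0.736, 0.676, 0.0, -0.003]
ft_force: [-7.3, 11.0, 10.8]
grip_width: 0.065
finger_force: 60.6
```

Request:
{"api": "play_rows", "payload": {"steps": [[0.0, [-0.0001, -0.0015, 0], [0, 0, 0]], [0.0, [0, 0, 0], [0, 0, 0]]]}}

```text
clock: 23.85
position: [0.6497, -0.0232, 0.0105]
tcp_rot: [0.736, 0.676, 0.0, -0.004]
ft_force: [-7.7, 11.9, 10.9]
grip_width: 0.062
finger_force: 60.6
```

Request:
{"api": "play_rows", "payload": {"steps": [[0.0, [-0.0001, -0.0015, 0], [0, 0, 0]], [0.0, [0, 0, 0], [0, 0, 0]]]}}

```text
clock: 24.1
position: [0.6496, -0.0246, 0.0105]
tcp_rot: [0.736, 0.676, 0.0, -0.004]
ft_force: [-7.3, 12.2, 11.1]
grip_width: 0.059
finger_force: 60.6
```

Request:
{"api": "play_rows", "payload": {"steps": [[0.0, [-0.0001, -0.001, 0], [0, 0, 0]], [0.0, [0, 0, 0], [0, 0, 0]]]}}

```text
clock: 24.35
position: [0.6495, -0.0255, 0.0105]
tcp_rot: [0.736, 0.677, 0.0, -0.004]
ft_force: [-8.4, 11.7, 11.2]
grip_width: 0.061
finger_force: 60.6
```

Request:
{"api": "play_rows", "payload": {"steps": [[0.0, [-0.0001, -0.0015, 0], [0, 0, 0]], [0.0, [0, 0, 0], [0, 0, 0]]]}}

```text
clock: 24.6
position: [0.6494, -0.027, 0.0105]
tcp_rot: [0.736, 0.676, 0.0, -0.004]
ft_force: [-7.9, 12.4, 10.6]
grip_width: 0.057
finger_force: 60.6
```

Request:
{"api": "play_rows", "payload": {"steps": [[0.0, [-0.0001, -0.0015, 0], [0, 0, 0]], [0.0, [0, 0, 0], [0, 0, 0]]]}}

```text
clock: 24.85
position: [0.6492, -0.0285, 0.0105]
tcp_rot: [0.736, 0.676, 0.0, -0.004]
ft_force: [-8.5, 11.5, 11.3]
grip_width: 0.058
finger_force: 60.6
```

Request:
{"api": "play_rows", "payload": {"steps": [[0.0, [-0.0001, -0.0015, 0], [0, 0, 0]], [0.0, [0, 0, 0], [0, 0, 0]]]}}

```text
clock: 25.1
position: [0.6491, -0.0299, 0.0105]
tcp_rot: [0.736, 0.676, 0.0, -0.004]
ft_force: [-7.1, 12.6, 11.5]
grip_width: 0.062
finger_force: 60.6
```

Request:
{"api": "play_rows", "payload": {"steps": [[0.0, [-0.0001, -0.0015, 0], [0, 0, 0]], [0.0, [0, 0, 0], [0, 0, 0]]]}}

```text
clock: 25.35
position: [0.649, -0.0314, 0.0105]
tcp_rot: [0.736, 0.677, 0.0, -0.004]
ft_force: [-8.6, 12.4, 11.2]
grip_width: 0.061
finger_force: 60.6
```

Request:
{"api": "play_rows", "payload": {"steps": [[0.0, [-0.0001, -0.0015, 0], [0, 0, 0]], [0.0, [0, 0, 0], [0, 0, 0]]]}}

```text
clock: 25.6
position: [0.6489, -0.0327, 0.0105]
tcp_rot: [0.737, 0.676, 0.0, -0.004]
ft_force: [-7.9, 14.2, 12.3]
grip_width: 0.059
finger_force: 60.6
```

Request:
{"api": "play_rows", "payload": {"steps": [[0.0, [-0.0001, -0.0015, 0], [0, 0, 0]], [0.0, [0, 0, 0], [0, 0, 0]]]}}

```text
clock: 25.85
position: [0.6489, -0.0329, 0.0106]
tcp_rot: [0.737, 0.676, 0.001, -0.005]
ft_force: [-7.4, 17.5, 11.7]
grip_width: 0.065
finger_force: 60.7
```

```bash
python3 - <<'E'
import cv2,numpy as np
from h import *
st()
s=manip.snapshot("scene");a=manip.snapshot("top")
print((pix("scene",[.6457,-.063,.008])-[310,160])*5)
cv2.imwrite("pics/m1.png",np.hstack([cv2.resize(s[160:240,310:400],(450,400),interpolation=cv2.INTER_CUBIC),cv2.resize(a[165:245,390:460],(350,400),interpolation=cv2.INTER_CUBIC)]))
E
```

```text
t 25.85 p [ 0.6489 -0.0329  0.0106] yaw_y -0.0855 tilt [-0.0045  0.0084] F [-7.4 17.5 11.7] g 5.5 ff 60.65730929374695 q [-0.09  0.4   1.82  0.01  0.93 -0.01]
[205.86026022 170.84343692]
```

View pics/m1.png

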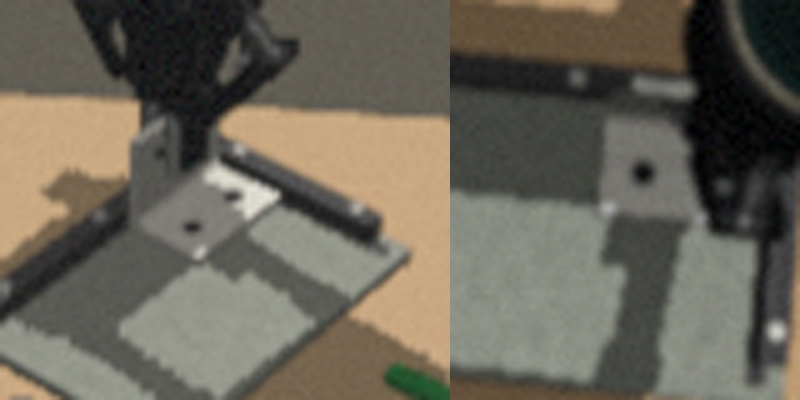

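The picture shows the bracket foot down in the corner. Its foot corners are near (200,252) in the scene crop, and the leaf is against the rear fence. The force on the side fence is rising. I'll press into both fences and take out the small tilt.

Request:
{"api": "play_rows", "payload": {"steps": [[0.0, [0.001, -0.001, 0], [-0.4, -0.2, 0]], [0.0, [0.001, -0.001, 0], [-0.3, -0.2, 0]], [0.0, [0, 0, 0], [0, 0, 0]], [0.0, [0, 0, 0], [0, 0, 0]]]}}

```text
clock: 26.45
position: [0.6491, -0.0333, 0.0105]
tcp_rot: [0.737, 0.676, -0.001, 0.0]
ft_force: [-11.7, 21.7, 16.8]
grip_width: 0.061
finger_force: 61.5
```

```bash
python3 -c "
from h import *
st(); print(manip.observe()['moment'])"
```

```text
t 26.45 p [ 0.6491 -0.0333  0.0105] yaw_y -0.0859 tilt [-0.0014 -0.0018] F [-11.7  21.7  16.8] g 5.2 ff 61.49478793144226 q [-0.09  0.4   1.82 -0.    0.92 -0.  ]
[ 3.76017058  2.28738256 -0.2899132 ]
```

Request:
{"api": "play_rows", "payload": {"steps": [[0.0, [0.0015, 0, 0.0005], [0, 0, 0]], [0.0, [0.0015, 0, 0], [0, -0.2, 0]], [0.0, [0, 0, 0], [0, 0, 0]], [0.0, [0, 0, 0], [0, 0, 0]], [0.0, [0, 0, 0], [0, 0, 0]]]}}

```text
clock: 27.08
position: [0.6491, -0.0333, 0.0104]
tcp_rot: [0.737, 0.676, -0.002, -0.001]
ft_force: [-18.4, 20.2, 20.6]
grip_width: 0.062
finger_force: 62.2
```

```bash
python3 - <<'E'
from h import *
import cv2
st(); print(manip.observe()['moment'])
a=manip.snapshot("top")
g=cv2.cvtColor(a,cv2.COLOR_BGR2HSV); m=((g[...,1]<75)&(g[...,2]>140)).astype(np.uint8); m[:,:300]=0;m[:,380:]=0;m[:270]=0;m[330:]=0
n,l,stt,c=cv2.connectedComponentsWithStats(m)
for i in range(1,n):
  if stt[i,4]>30: print(stt[i],ray("top",*c[i],.0075))
E
```

```text
t 27.07 p [ 0.6491 -0.0333  0.0104] yaw_y -0.0857 tilt [-0.004  -0.0016] F [-18.4  20.2  20.6] g 5.3 ff 62.175225019454956 q [-0.09  0.4   1.82 -0.    0.92 -0.  ]
[ 3.73079599  3.33464943 -0.29964315]
[309 292  49  11 305] [0.4340366  0.17042766 0.0075    ]
```

```bash
python3 -c "
from cell import manip
print(manip.sign_off())"
```

```text
the job is handed in; nothing more can be done
None
```

I moved the marker to bare table clear of the jig and handed the job in at 27.1 s with the wide bracket still gripped foot down in the jig corner, reading about 18 N toward the rear fence and 20 N toward the side fence.

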